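# Click the portion counter on to five

### The job

Five portions have now been served, so bring the tally counter on the worktop up to five: with a fingertip, flick the ribbed edge of its thumbwheel forward (the way the chevrons on its base point) one click at a time, until the wheel rests clicked in with five dots on the face between the two index marks (the face just behind the upright rib). Never let the wheel run on past five, leave the counter standing where it is without pinching or lifting it, and do not disturb the things around it.

Things in the scene. Friction and masses are not known exactly. Their poses are not given: they have to be found in the camera images.
- tally_counter: Loose grey tally counter, about 1.2 kg: base 150 x 90 mm, 14 mm high, two cheeks carrying a white thumbwheel. Origin: centre of its underside; z up, x = forward (chevrons on the base; the top of the wheel is pushed this way), y along the axle. Cheeks 9 mm thick, centred at y = +29 and -29 mm, round tops 92 mm high, each with a small dark index mark on its rim, 22.5 degrees behind the top.
- axle_centre (a point): Centre of the wheel on its axle, 66 mm above the counter's underside, axes as the counter's. The wheel is 40 mm wide along y: hub of radius 34 mm with eight straight ribs along y, 5 mm thick, out to radius 51 mm, 45 degrees apart. The eight faces between the ribs bear 0 (blank), 1, 2 ... 7 black dots in turn.
- reading_face (a point): Fixed point of the counter, 13 mm behind the axle, 97 mm high: middle of the wheel face that shows the count, between the index marks, just behind the upright rib and looking up and back (-x). Its dots are the count. The face with one dot more follows below it.
- upright_rib (a point): Fixed point of the counter, 117 mm high, straight over the axle: outer edge of the rib that stands upright when clicked in (hub top: 100 mm; next rib behind: 36 mm back, 102 mm high). Push this rib forward from behind, fingertip some 10 mm below its edge: once it has leaned 22.5 degrees (about 20 mm) the wheel snaps on one click and the next rib comes upright. Lift before going back.
- count_wheel (a joint): Turn of the thumbwheel in rad, grows as its top moves forward. Clicks in every 0.785 rad (45 degrees); value / 0.785 = dots on the reading face, five dots = 3.927. Starts clicked in at one to four dots. A spring detent (about 2 N at the rib) pulls it to the nearest click, up to about 22 degrees either way, and holds it there when let go; no stops.
- salt: Glass salt shaker, 44 mm wide, 90 mm tall, bystander to the counter's left. Origin: centre of its underside.
- silver_tin: Small plain tin, 36 mm wide, 60 mm tall, bystander to the counter's right. Origin: centre of its underside.
- pink_eraser: Eraser, 18 x 40 x 11 mm, lying flat, bystander. Origin: centre of its underside.
- tape: Roll of tape lying flat, 96 mm wide, 25 mm high, bystander. Origin: centre of its underside.
- jam_jar: Jam jar, 66 mm wide, 82 mm tall, bystander. Origin: centre of its underside.

How it is judged:
By the outcome, as a careful person would: the job done as asked, in the order asked, and still so for the second after the job is handed in, with the robot touching nothing.
It also fails if it takes over 45 s, if anything falls off the work surface, if the arm or the gripper's body presses on something with over 40 N, if the wrist force passes 120 N, or if a joint passes its speed limit or range.

### The arm

A 6-joint arm with a two-finger parallel gripper is mounted at the origin on a cart in front of the work surface, level with it; the furniture and walls round the work are solid. World frame = base frame: x ahead of the robot, y to its left, z up, the work surface at z = 0. Lengths are in m, angles in degrees, forces in N, time in s.
With the tool pointing down it reaches from about 0.4 to 0.825 m from the base axis. Payload 7 kg.
Tool frame: the origin (TCP) lies at the very end of the fingers, on their centre line; the grasp point (between the pads) lies 19 mm behind it; z points along the fingers, x is the direction in which the jaws open and shut, and the axes are right-handed (so a half turn about z gives the same grasp; the last joint's range is limited). The gripper opens to 88 mm and grips with 3 to 60 N. Pads are 19 mm wide; open, the fingers measure 130 mm over their backs; the gripper's body (78 mm by 193 mm) begins 47 mm behind the grasp point.
Start: joints at [89.96, 20.546, 0.682, 0, -70.136, -16.507], TCP at [0.192, 0.647, 0.196] pointing down, gripper open.
Joint ranges: [-176.03, 176.03], [-82.01, 121.73], [-58.28, 71.71], [-173.87, 95.51], [-174.79, -0.11], [-173.66, 173.66]. Speed limits (degrees/s): [136.94, 136.94, 172.46, 180, 180, 180].

### API

Orientations are given as [roll, pitch, yaw] about the fixed x, y, z axes, in that order (R = Rz(yaw) Ry(pitch) Rx(roll)).
In Python, from plant import get_state, optics, order, finder gives the robot as it stands.
- The arm moves only by the shell command python3 -m crank 'ROWS' [FORCE]. ROWS is JSON, a list of rows, each an object of numbers: "dx", "dy", "dz": the shift along the tool's x, y, z in mm; "wx", "wy", "wz": the turn, a rotation vector about the tool's x, y, z in degrees; "hand": the opening in per cent of the stroke, from 0 (shut) to 100 (fully open). A call has 1 to 10 rows; each row shifts and turns the commanded pose from where the row before left it, along the tool's axes as they then stand; what a row does not reach is not made up. A row lasts 1/8 s, in which the tool goes at most 62.5 mm and 10.7 degrees, less where a joint would pass 70% of its speed; a pose out of reach is approached as far as the arm can. A call is refused whole if a number of a shift passes 62.5 or a number of a turn 10.7, either way. A call with a gripper value outside its range is refused whole. The fingers move at their own pace and stop on an object; FORCE is the grip in N (left out, the last holds). Time passes only in rows, so rows that do not move let the fingers close. It gives the time, the measured TCP pose, the force and the opening at its end, in the units of the state.
- get_state(): the state, without advancing time (a new reading comes with each control period).
- optics.capture(name): name is "side" or "top"; returns the picture (384x512x3 uint8, blue, green, red); there is no depth.
- optics.calibration(name): a dict with "intrinsics" (3x3 intrinsics, pixels), "R" (3x3) and "t" (3): a world point X has camera coordinates R X + t. Camera axes: x right, y down, z forward; pixel columns grow to the right and rows downward; lengths in m; the calibration is good to about 2 mm. A picture is of the moment at which its call begins. calibration takes no time and is no camera call.
- order.close_job(): hands the job in, once; it reports no verdict.
Trained networks look in the newest picture that a camera, given by its name, has taken for a name from the list of things; names that differ only in an ending like _2 or _b are one class to them, and where a whole thing is asked for, a point or a joint stands for the part that bears it (a point fixed in the world has none). Each returns a list of dicts, best first, with "conf" (0 to 1); they miss things now and then, are a little off and sometimes report something else, mostly with a low value. They report only what shows in the picture. A call takes as long as a camera call.
- finder.masks_of(thing, camera): "mask" (384x512 bool, what is visible of it) and "rect" ([centre column, centre row, width, height] in pixels, round what is visible of it).
- finder.place_of(thing, camera): "centre" ([column, row] in pixels: a listed point, or the origin of a listed thing).
The state is a dict: "time_s": time; "joints": joint angles; "qd": joint speeds; "joint_torque": joint torques, N m; "tcp_pos": TCP position; "eef_rot": TCP orientation; "contact_force": force on the tool from outside, world axes, zero at the start; "moment": the same for the moment, N m; "gripper_width": finger opening in m.
Only numpy, scipy, OpenCV 4.12 (cv2) and the standard library are available. Lean on these libraries where they do the work, as an engineer would, in place of code of your own. Each camera call takes 0.05 s, during which the arm holds its last target.

## Working session

There is one attempt and no reset: what is moved stays moved. The work goes in short steps, Python scripts to look and compute and a shell command to move; the robot and the scene stay as the last step left them, time stands still between calls to the robot, and variables do not carry over. Pictures are saved under pics/ and viewed, and the job is handed in when it is done.

```bash
mkdir -p pics; ls
cat > h.py <<'E'
import numpy as np, cv2
from plant import get_state, optics, order, finder
def cal(c):
    k=optics.calibration(c); return np.array(k["intrinsics"]),np.array(k["R"]),np.array(k["t"])
def proj(c,X):
    K,R,t=cal(c); p=K@(R@np.array(X)+t); return p[:2]/p[2]
def ray(c,px):
    K,R,t=cal(c); d=R.T@np.linalg.inv(K)@np.array([px[0],px[1],1.]); return -R.T@t, d/np.linalg.norm(d)
def onz(c,px,z):
    o,d=ray(c,px); return o+d*(z-o[2])/d[2]
def tri(a,b):
    A=[];B=[]
    M=np.zeros((3,3));v=np.zeros(3)
    for c,p in (a,b):
        o,d=ray(c,p);P=np.eye(3)-np.outer(d,d);M+=P;v+=P@o
    X=np.linalg.solve(M,v); return X
E
python3 - <<'E'
from h import *
print(get_state())
for c in ("side","top"):
    im=optics.capture(c); cv2.imwrite(f"pics/{c}0.png",im)
    K,R,t=cal(c); print(c,K.tolist(),(-R.T@t).round(3),R.round(2).tolist())
P={}
for n in ["axle_centre","reading_face","upright_rib","tally_counter","salt","silver_tin","pink_eraser","tape","jam_jar"]:
    for c in ("side","top"):
        r=finder.place_of(n,c); P[n,c]=r
        print(n,c,[(np.round(q["centre"],1).tolist(),round(q["conf"],2)) for q in r[:2]])
    if P[n,"side"] and P[n,"top"]: print("   tri",tri(("side",P[n,"side"][0]["centre"]),("top",P[n,"top"][0]["centre"])).round(4))
print(get_state()["time_s"])
E
```

```text
pics
{'time_s': 0.0, 'joints': array([ 8.99595755e+01,  2.05903536e+01,  6.31873669e-01, -1.97979829e-02,
       -7.01367428e+01, -1.65069166e+01]), 'qd': array([-0.02814984,  0.06426099, -0.03671835, -0.05319509, -0.00602067,
        0.00432798]), 'joint_torque': array([ 1.37433013e-03, -5.82713664e+01,  2.93049073e+01,  6.99698567e+00,
        6.95427079e-03, -1.62337628e-04]), 'tcp_pos': array([0.19212323, 0.6464916 , 0.19462153]), 'eef_rot': array([-1.79990786e+02, -9.65866049e-02, -1.06554091e+02]), 'contact_force': array([ 0.61826906, -0.04476442,  0.24727246]), 'moment': array([ 0.00590985,  0.02496536, -0.00545044]), 'gripper_width': 0.0876989763400647}
side [[444.44351569098785, 0.0, 246.4348145755678], [0.0, 444.44351569098785, 189.4865342407998], [0.0, 0.0, 1.0]] [-0.003 -0.811  0.922] [[0.84, -0.54, -0.01], [-0.36, -0.55, -0.75], [0.41, 0.64, -0.66]]
top [[390.6221673446656, 0.0, 251.23845631799426], [0.0, 390.6221673446656, 194.99720801120458], [0.0, 0.0, 1.0]] [0.406 0.016 1.112] [[0.02, -1.0, 0.02], [-0.99, -0.02, -0.11], [0.11, -0.01, -0.99]]
axle_centre side [([232.1
[... 399 characters left out ...]
p [([235.0, 204.3], 0.77)]
   tri [0.4856 0.0506 0.0122]
salt side [([210.5, 182.8], 0.66)]
salt top [([191.9, 204.2], 0.6)]
   tri [0.4903 0.1703 0.0027]
silver_tin side [([260.5, 222.4], 0.81)]
silver_tin top [([273.8, 194.7], 0.65)]
   tri [ 5.24e-01 -6.28e-02  2.00e-04]
pink_eraser side [([269.9, 296.0], 0.66)]
pink_eraser top [([347.3, 239.1], 0.53)]
   tri [ 0.4037 -0.2782 -0.0144]
tape side [([177.0, 163.8], 0.64), ([330.4, 281.0], 0.34)]
tape top [([130.4, 221.6], 0.63), ([368.8, 190.0], 0.26)]
   tri [ 0.4449  0.3423 -0.0124]
jam_jar side [([228.4, 199.3], 0.72), ([333.1, 282.8], 0.61)]
jam_jar top [([366.7, 188.0], 0.69), ([347.0, 242.2], 0.68)]
   tri [ 0.4305 -0.2096  0.2885]
1.0
```

Run:
```python
import cv2
a=cv2.imread("pics/side0.png");b=cv2.imread("pics/top0.png")
cv2.imwrite("pics/s_crop.png",cv2.resize(a[130:250,150:310],None,fx=5,fy=5,interpolation=cv2.INTER_CUBIC))
cv2.imwrite("pics/t_crop.png",cv2.resize(b[140:260,160:320],None,fx=5,fy=5,interpolation=cv2.INTER_CUBIC))
```

```text
(no output)
```

View pics/s_crop.png

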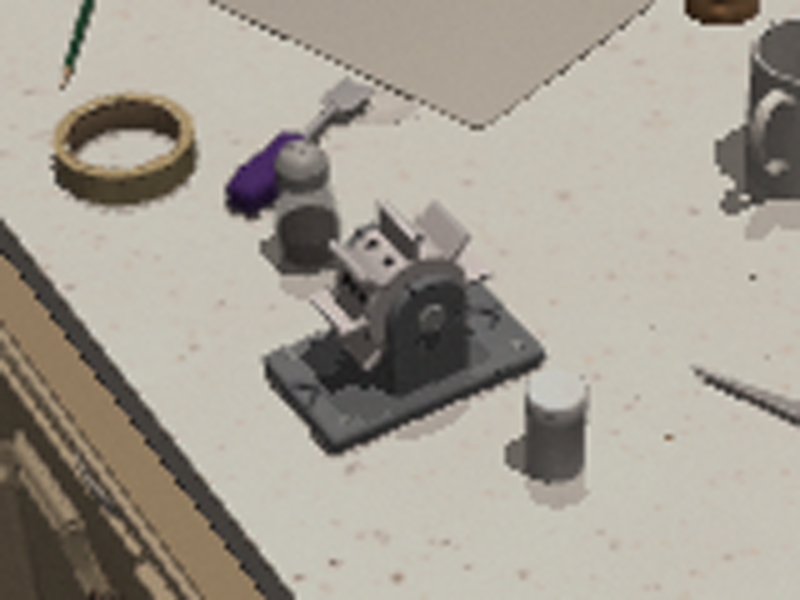

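View pics/t_crop.png

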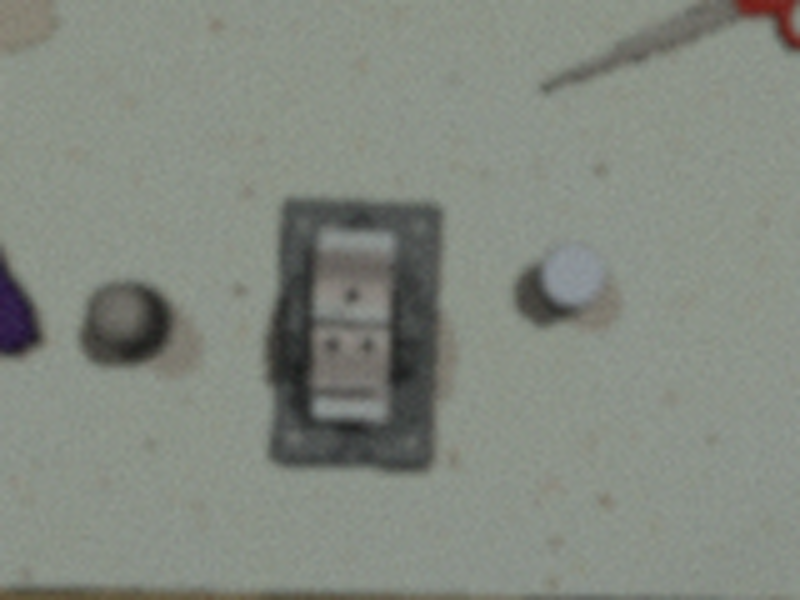

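View pics/side0.png

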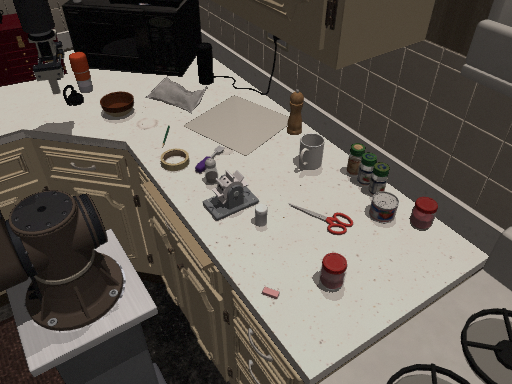

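View pics/top0.png

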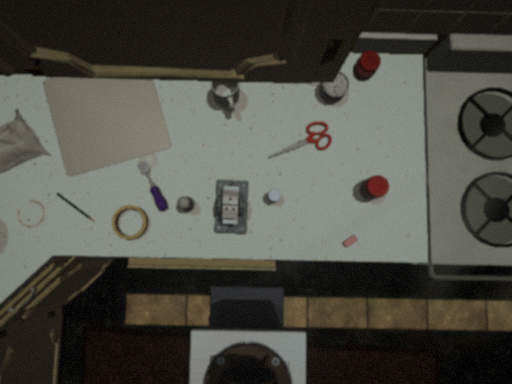

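Both views show two dots on the reading face: top view about (230,209), side view about (225,179). The one-dot face is ahead of it and the darker face below has more. So forward is roughly world +x, and three clicks are needed. Next I'll fit the counter's pose to the masks.

```bash
cat > fit.py <<'E'
from h import *
from scipy.optimize import minimize
def model():
    P=[]
    # base
    B=np.array([[sx*.075,sy*.045,z] for sx in(-1,1) for sy in(-1,1) for z in(0,.014)])
    a=np.linspace(0,2*np.pi,25)
    parts=[B]
    for y in(-.029,.029):
        parts.append(np.array([[.026*np.cos(t),y+s*.0045,.066+.026*np.sin(t)] for t in a for s in(-1,1)]+[[sx*.026,y+s*.0045,.014] for sx in(-1,1) for s in(-1,1)]))
    parts.append(np.array([[.034*np.cos(t),s*.02,.066+.034*np.sin(t)] for t in a for s in(-1,1)]))
    for k in range(8):
        t=k*np.pi/4; u=np.array([np.cos(t),np.sin(t)]);n=np.array([-u[1],u[0]])
        parts.append(np.array([[*(r*u+w*.0025*n),s*.02] for r in(.03,.051) for w in(-1,1) for s in(-1,1)])[:,[0,2,1]]+[0,0,.066])
    return parts
PARTS=model()
def sil(c,x,y,yaw,S=4):
    K,R,t=cal(c); m=np.zeros((384*S,512*S),np.uint8)
    cy,sy=np.cos(yaw),np.sin(yaw)
    for p in PARTS:
        W=p@np.array([[cy,sy,0],[-sy,cy,0],[0,0,1]])+[x,y,0]
        q=(W@R.T+t)@K.T; q=q[:,:2]/q[:,2:]
        cv2.fillConvexPoly(m,cv2.convexHull(np.round((q+.5)*S).astype(np.int32)),1)
    return cv2.resize(m.astype(np.float32),(512,384),interpolation=cv2.INTER_AREA)
def fit(masks,x0):
    def cost(v):
        return sum(np.abs(sil(c,v[0],v[1],v[2])-m).sum()/m.sum() for c,m in masks.items())
    r=minimize(cost,x0,method="Nelder-Mead",options=dict(initial_simplex=np.array(x0)+np.array([[0,0,0],[.01,0,0],[0,.01,0],[0,0,.1]]),maxiter=150))
    return r.x,r.fun
E
python3 - <<'E'
from fit import *
M={}
for c in ("side","top"):
    r=finder.masks_of("tally_counter",c); print(c,r[0]["conf"],r[0]["rect"],r[0]["mask"].sum()); M[c]=r[0]["mask"].astype(np.float32)
np.savez("m.npz",**M)
for s in (M,{"top":M["top"]},{"side":M["side"]}):
    v,f=fit(s,[.49,.05,.0]); print(v.round(4),np.degrees(v[2]).round(2),f)
v,f=fit(M,[.49,.05,0.])
for c in M:
    im=cv2.imread(f"pics/{c}0.png"); s=(sil(c,*v)>.5).astype(np.uint8)
    big=cv2.resize(im[130:250,150:310],None,fx=5,fy=5,interpolation=cv2.INTER_CUBIC)
    for mm,col in((s,(0,255,0)),(M[c].astype(np.uint8),(0,0,255))):
        ct,_=cv2.findContours(cv2.resize(mm[130:250,150:310],None,fx=5,fy=5,interpolation=cv2.INTER_NEAREST),0,1); cv2.drawContours(big,ct,-1,col,1)
    cv2.imwrite(f"pics/fit_{c}.png",big)
E
```

```text
side 0.83 [228.5, 196.2, 56.7, 52.6] 1574
top 0.58 [232.1, 206.1, 31.1, 57.3] 1684
[ 0.4918  0.0573 -0.0043] -0.25 0.11200061440467834
[ 0.4923  0.0565 -0.0136] -0.78 0.03210362046957016
[ 0.4913  0.0599 -0.018 ] -1.03 0.06992535293102264
```

View pics/fit_side.png

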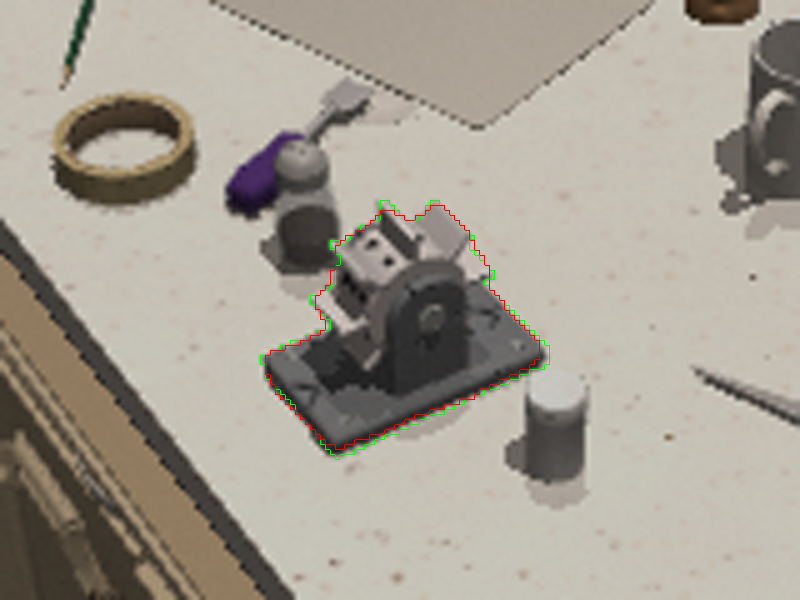

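View pics/fit_top.png

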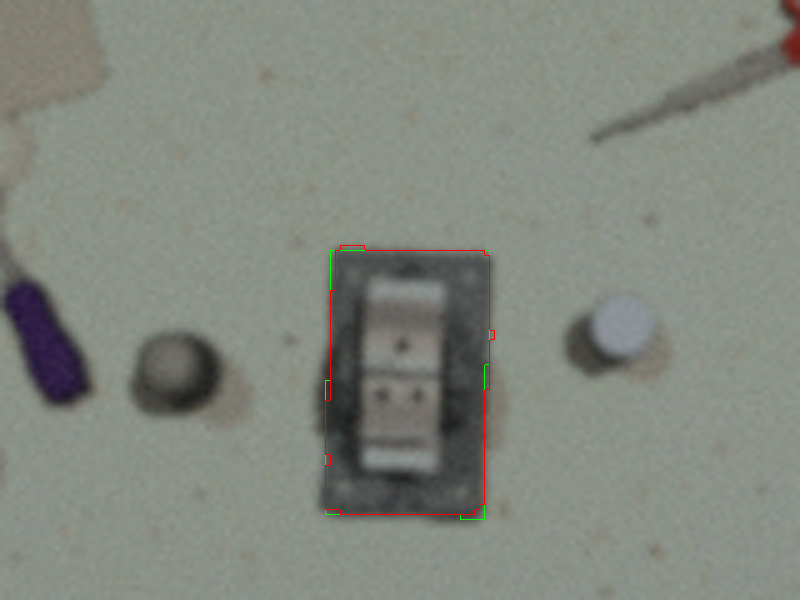

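Fit: counter at (0.492, 0.057), yaw about −0.7°. Next, close the gripper, rise, square up, and cross over to hover behind the rib.

```bash
python3 -m crank '[{"dz":-30,"wz":-8,"hand":0},{"dz":-30,"wz":-7.9,"hand":0},{"dx":45,"dy":-21},{"dx":45,"dy":-21},{"dx":45,"dy":-21},{"dx":45,"dy":-21},{"dx":45,"dy":-21},{"dx":45,"dy":-21},{"dx":45,"dy":-21},{}]'
```

```text
validation failed for argument at $[0]...
```

```bash
python3 -m crank '[{"dx":0,"dy":0,"dz":-30,"wx":0,"wy":0,"wz":-8,"hand":0},{"dx":0,"dy":0,"dz":-30,"wx":0,"wy":0,"wz":-7.9,"hand":0}]'
```

```text
time_s: 1.35
tcp_pos: [0.1923, 0.6468, 0.256]
eef_rot: [-180.0, -0.1, -90.4]
contact_force: [-0.6, 0.9, -0.3]
gripper_width: 0.0731
```

```bash
python3 -m crank '[{"dx":49,"dy":-23,"dz":0,"wx":0,"wy":0,"wz":0,"hand":0},{"dx":49,"dy":-23,"dz":0,"wx":0,"wy":0,"wz":0,"hand":0},{"dx":49,"dy":-23,"dz":0,"wx":0,"wy":0,"wz":0,"hand":0},{"dx":49,"dy":-23,"dz":0,"wx":0,"wy":0,"wz":0,"hand":0},{"dx":49,"dy":-23,"dz":0,"wx":0,"wy":0,"wz":0,"hand":0},{"dx":49,"dy":-23,"dz":0,"wx":0,"wy":0,"wz":0,"hand":0},{"dx":49,"dy":-23,"dz":0,"wx":0,"wy":0,"wz":0,"hand":0},{"dx":49,"dy":-23,"dz":0,"wx":0,"wy":0,"wz":0,"hand":0},{"dx":49,"dy":-23,"dz":0,"wx":0,"wy":0,"wz":0,"hand":0},{"dx":49,"dy":-23,"dz":0,"wx":0,"wy":0,"wz":0,"hand":0}]' && python3 -m crank '[{"dx":49,"dy":-22,"dz":0,"wx":0,"wy":0,"wz":0,"hand":0},{"dx":49,"dy":-22,"dz":0,"wx":0,"wy":0,"wz":0,"hand":0},{"dx":0,"dy":0,"dz":0,"wx":0,"wy":0,"wz":0,"hand":0}]'
```

```text
time_s: 2.6
tcp_pos: [0.4172, 0.1529, 0.2561]
eef_rot: [-179.9, 0.1, -90.6]
contact_force: [0.7, 0.6, -0.2]
gripper_width: 0.0004
time_s: 2.98
tcp_pos: [0.4603, 0.0529, 0.2555]
eef_rot: [180.0, -0.0, -90.9]
contact_force: [-0.1, 1.1, -0.8]
gripper_width: 0.0002
```

```bash
python3 -m crank '[{"dx":-4,"dy":-11,"dz":40,"wx":0,"wy":0,"wz":0,"hand":0},{"dx":0,"dy":0,"dz":45,"wx":0,"wy":0,"wz":0,"hand":0},{"dx":0,"dy":0,"dz":26,"wx":0,"wy":0,"wz":0,"hand":0},{"dx":0,"dy":0,"dz":0,"wx":0,"wy":0,"wz":0,"hand":0}]'
cat > look.py <<'E'
import sys
from h import *
n=sys.argv[1]
a=optics.capture("side")[130:230,160:300]
cv2.imwrite(f"pics/{n}.png",cv2.resize(a,None,fx=5.5,fy=5.5,interpolation=cv2.INTER_CUBIC))
E
python3 look.py s1
```

```text
time_s: 3.48
tcp_pos: [0.4692, 0.0597, 0.1431]
eef_rot: [179.8, -0.1, -90.6]
contact_force: [-0.1, -0.6, 0.9]
gripper_width: 0.0004
```

View pics/s1.png

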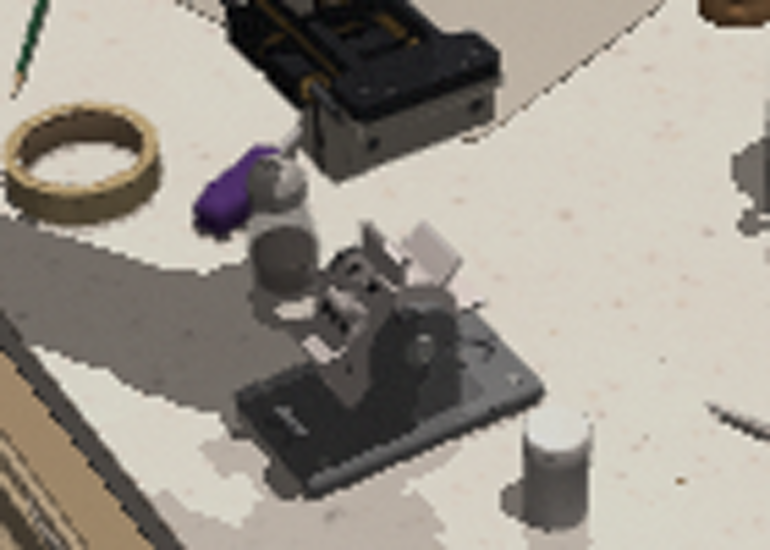

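Run:
```python
from h import *
s=get_state(); p=s["tcp_pos"]; print(p,s["joints"].round(1),s["time_s"])
for X in (p,p+[0,0,.066],[.4918,.057,.117],[.4788,.057,.097]):
    q=proj("side",X); print(q.round(1),((q-[160,130])*5.5).round(0), proj("top",X).round(1))
a=optics.capture("side")
cv2.imwrite("pics/full1.png",cv2.resize(a[20:270,110:380],None,fx=2.4,fy=2.4,interpolation=cv2.INTER_CUBIC))
```

```text
[0.47048926 0.06014633 0.14471792] [ 31.2   3.9 -28.1   0.  -58.1  58.2] 3.525
[222.2 167.7] [342. 207.] [227.6 210.1]
[221.1 148.6] [336. 102.] [226.3 208.2]
[229.5 173.3] [382. 238.] [229.5 202.5]
[225.9 180.2] [363. 276.] [229.7 208.2]
```

View pics/full1.png

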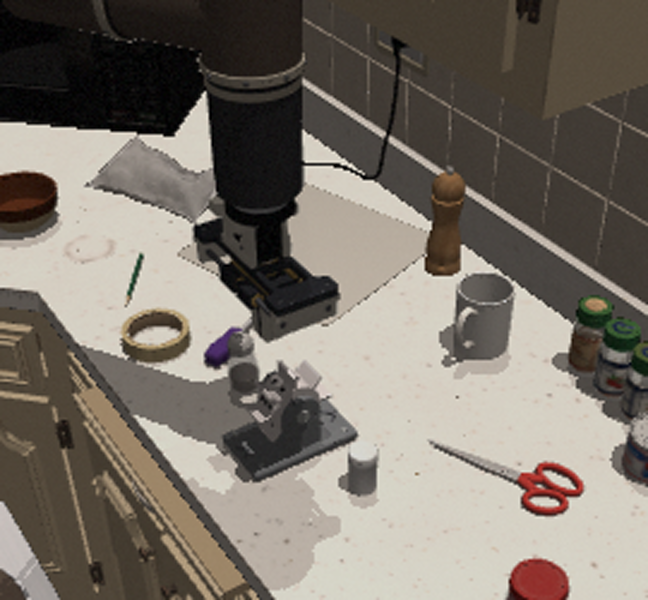

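Run:
```python
from h import *
p=get_state()["tcp_pos"]
for dx in(-.039,.039):
  for dy in (-.0965,.0965):
    q=proj("side",p+[dx,dy,.066]); print(dx,dy,((q-[110,20])*2.4).round(0))
b=optics.capture("top")
cv2.imwrite("pics/t1.png",cv2.resize(b[140:260,160:320],None,fx=5,fy=5,interpolation=cv2.INTER_CUBIC))
```

```text
-0.039 -0.0965 [281. 364.]
-0.039 0.0965 [197. 279.]
0.039 -0.0965 [342. 339.]
0.039 0.0965 [254. 258.]
```

View pics/t1.png

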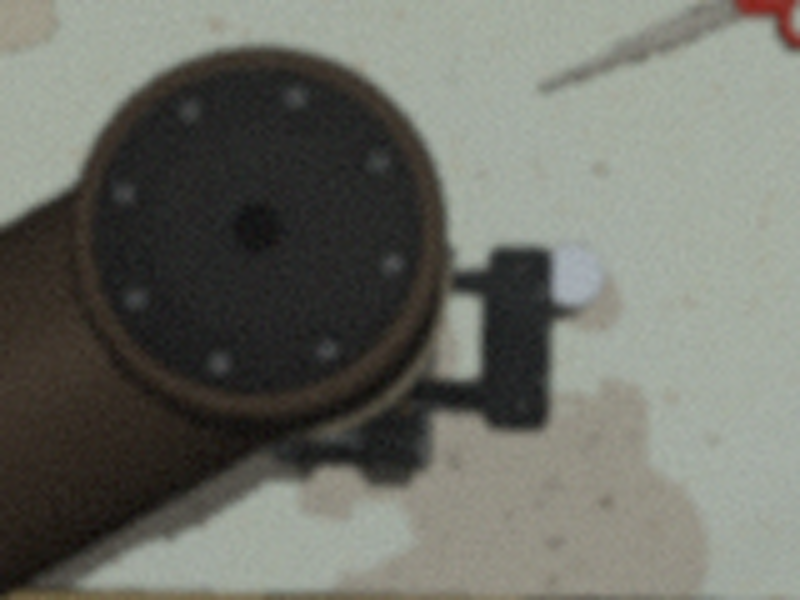

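Run:
```python
from h import *
p=get_state()["tcp_pos"]
a=optics.capture("side")
S=9;x0,y0=190,120
big=cv2.resize(a[y0:y0+65,x0:x0+80],None,fx=S,fy=S,interpolation=cv2.INTER_CUBIC)
big=np.clip(big.astype(float)*1.5+10,0,255).astype(np.uint8)
pts=[]
for z in(0,.04):
  for dx,dy in((-.0095,-.021),(.0095,-.021),(.0095,.021),(-.0095,.021)):
    q=(proj("side",p+[dx,dy,z])-[x0,y0]+.5)*S; pts.append(q); cv2.circle(big,tuple(int(v) for v in q),3,(0,255,0) if z==0 else (0,255,255),-1)
cv2.imwrite("pics/z1.png",big)
```

```text
(no output)
```

View pics/z1.png

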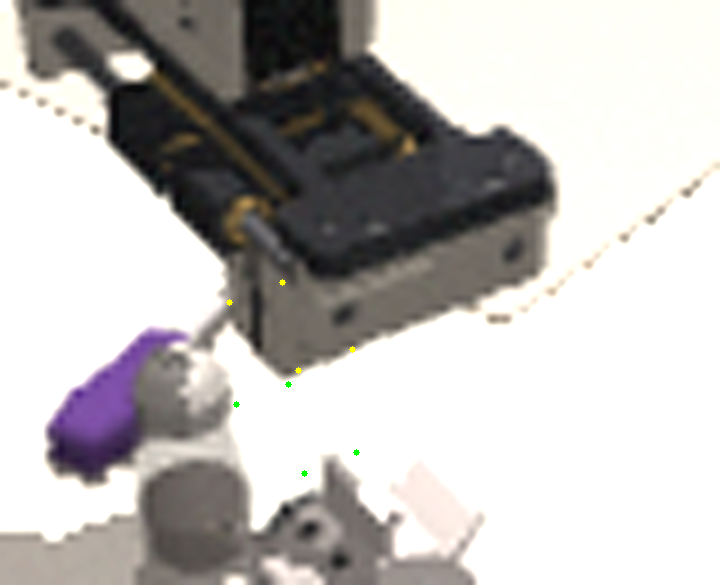

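The fingertip isn't visible where the reported TCP projects (green dots), and the body end hides only part of it. I'll go down in small steps and watch.

```bash
python3 -m crank '[{"dx":3,"dy":0,"dz":15,"wx":0,"wy":0,"wz":0,"hand":0},{"dx":0,"dy":0,"dz":8,"wx":0,"wy":0,"wz":0,"hand":0},{"dx":0,"dy":0,"dz":0,"wx":0,"wy":0,"wz":0,"hand":0}]'
cat > z.py <<'E'
import sys
from h import *
s=get_state();p=s["tcp_pos"]
a=optics.capture("side")
S=9;x0,y0=195,130
big=cv2.resize(a[y0:y0+65,x0:x0+80],None,fx=S,fy=S,interpolation=cv2.INTER_CUBIC)
big=np.clip(big.astype(float)*1.15+10,0,255).astype(np.uint8)
for z in(0,):
  for dx,dy in((-.0095,-.021),(.0095,-.021),(.0095,.021),(-.0095,.021)):
    q=(proj("side",p+[dx,dy,z])-[x0,y0]+.5)*S; cv2.circle(big,tuple(int(v) for v in q),3,(0,255,0),-1)
cv2.imwrite(f"pics/{sys.argv[1]}.png",big); print(p.round(4),s["contact_force"].round(1),s["time_s"])
E
python3 z.py z2
```

```text
time_s: 4.05
tcp_pos: [0.47, 0.0564, 0.1208]
eef_rot: [179.9, -0.0, -90.7]
contact_force: [-0.5, -0.2, -0.0]
gripper_width: 0.0001
[0.47   0.0564 0.1208] [-0.5 -0.2 -0. ] 4.05
```

View pics/z2.png

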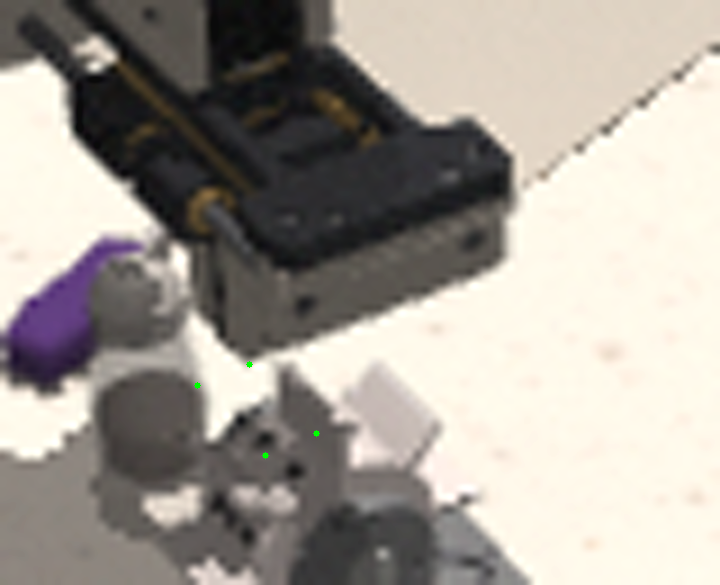

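Run:
```python
from h import *
print(tri(("side",(225,147.2)),("top",(269.4,225))).round(4))
print(tri(("side",(251.1,139.4)),("top",(270,190))).round(4))
for c,q in (("side",(222,161)),):
  print(onz(c,q,.21))
```

```text
[ 0.4308 -0.0348  0.2879]
[ 0.5061 -0.0355  0.2824]
[0.4447596  0.01167201 0.21      ]
```

xy matches, but triangulation puts the gripper body about 30 mm higher than the reported TCP implies. I'll keep going down by eye.

```bash
python3 -m crank '[{"dx":0,"dy":0,"dz":8,"wx":0,"wy":0,"wz":0,"hand":0},{"dx":0,"dy":0,"dz":5,"wx":0,"wy":0,"wz":0,"hand":0},{"dx":0,"dy":0,"dz":0,"wx":0,"wy":0,"wz":0,"hand":0}]'
python3 z.py z3
```

```text
time_s: 4.47
tcp_pos: [0.4703, 0.0567, 0.1081]
eef_rot: [179.9, -0.0, -90.6]
contact_force: [-0.0, 0.3, -0.3]
gripper_width: 0.0006
[0.4703 0.0567 0.1081] [-0.   0.3 -0.3] 4.475
```

View pics/z3.png

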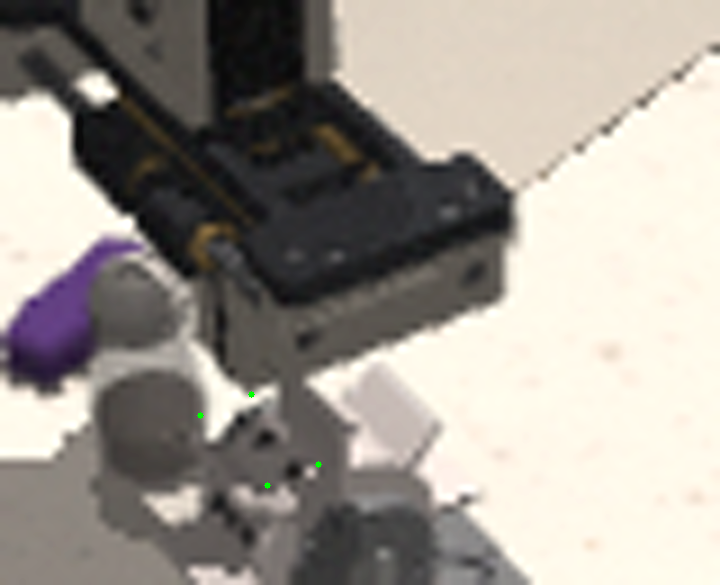

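```bash
python3 -m crank '[{"dx":0,"dy":-8,"dz":0,"wx":0,"wy":0,"wz":0,"hand":0},{"dx":0,"dy":-8,"dz":0,"wx":0,"wy":0,"wz":0,"hand":0},{"dx":0,"dy":0,"dz":0,"wx":0,"wy":0,"wz":0,"hand":0}]'
python3 z.py z4
```

```text
time_s: 4.9
tcp_pos: [0.4874, 0.0567, 0.1085]
eef_rot: [-180.0, -0.0, -90.7]
contact_force: [-0.4, -0.2, -0.1]
gripper_width: 0.0003
[0.4874 0.0567 0.1085] [-0.4 -0.2 -0.1] 4.9
```

View pics/z4.png

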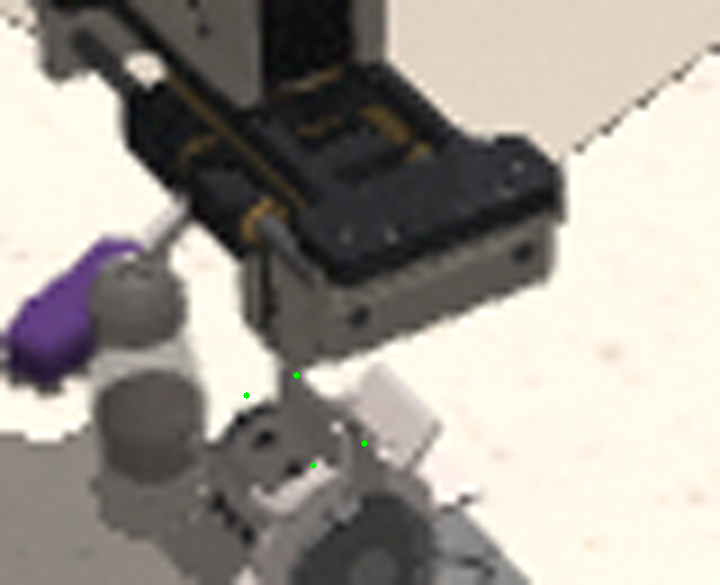

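Run:
```python
from h import *
for q in((226.2,170.8),(255.6,160.6)):
  o,d=ray("side",q); 
  y=.0567-.0965; X=o+d*(y-o[1])/d[1]; print(X.round(4))
```

```text
[ 0.4272 -0.0398  0.2189]
[ 0.5169 -0.0398  0.2136]
```

```bash
python3 -m crank '[{"dx":0,"dy":0,"dz":-45,"wx":0,"wy":0,"wz":0,"hand":0},{"dx":0,"dy":0,"dz":-30,"wx":0,"wy":0,"wz":0,"hand":0},{"dx":0,"dy":0,"dz":0,"wx":0,"wy":0,"wz":-10,"hand":0},{"dx":0,"dy":0,"dz":0,"wx":0,"wy":0,"wz":-10,"hand":0},{"dx":0,"dy":0,"dz":0,"wx":0,"wy":0,"wz":-10,"hand":0},{"dx":0,"dy":0,"dz":0,"wx":0,"wy":0,"wz":-10,"hand":0},{"dx":0,"dy":0,"dz":0,"wx":0,"wy":0,"wz":-10,"hand":0},{"dx":0,"dy":0,"dz":0,"wx":0,"wy":0,"wz":-10,"hand":0},{"dx":0,"dy":0,"dz":0,"wx":0,"wy":0,"wz":0,"hand":0}]'
python3 z.py z5
```

```text
time_s: 6.08
tcp_pos: [0.4864, 0.0566, 0.1835]
eef_rot: [180.0, 0.0, -30.7]
contact_force: [-0.9, -0.2, -0.2]
gripper_width: 0.0004
[0.4864 0.0566 0.1835] [-0.9 -0.2 -0.2] 6.075
```

View pics/z5.png

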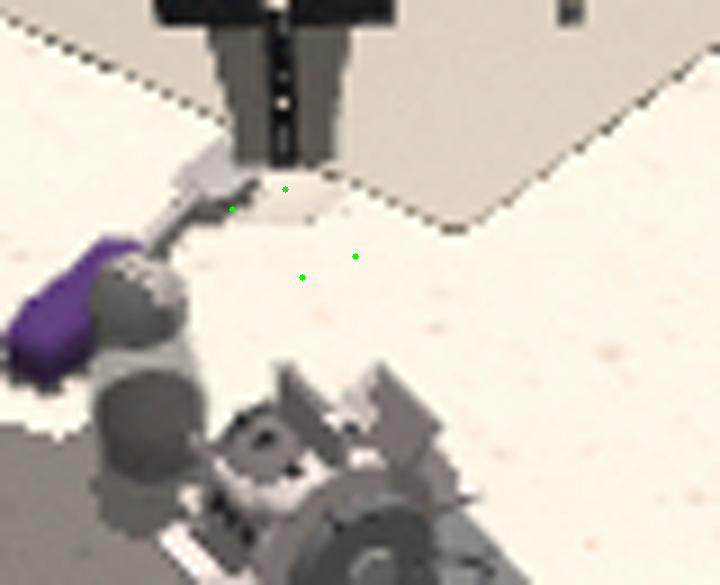

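Run:
```python
from h import *
p=get_state()["tcp_pos"]
q0=(195+285/9-.5,130+167/9-.5)
for t in(0,.0095):
  b=p+np.array([-.51,-.86,0])*t
  for dz in(0,.02,.025,.03,.035,.04): print(t,dz,(proj("side",b+[0,0,dz])-q0).round(1))
```

```text
0 0 [1.  7.3]
0 0.02 [0.7 1.4]
0 0.025 [ 0.6 -0.1]
0 0.03 [ 0.6 -1.5]
0 0.035 [ 0.5 -3.1]
0 0.04 [ 0.4 -4.6]
0.0095 0 [1.  9.3]
0.0095 0.02 [0.7 3.5]
0.0095 0.025 [0.6 2. ]
0.0095 0.03 [0.6 0.5]
0.0095 0.035 [ 0.5 -1. ]
0.0095 0.04 [ 0.4 -2.5]
```

The tip is visible now: its bottom edge sits about 30 mm above where the reported TCP says. So the true tip height is reported z + 30 mm (±4). I'll rotate back, step behind the rib and descend with that correction.

```bash
python3 -m crank '[{"dx":0,"dy":0,"dz":0,"wx":0,"wy":0,"wz":10,"hand":0},{"dx":0,"dy":0,"dz":0,"wx":0,"wy":0,"wz":10,"hand":0},{"dx":0,"dy":0,"dz":0,"wx":0,"wy":0,"wz":10,"hand":0},{"dx":0,"dy":0,"dz":0,"wx":0,"wy":0,"wz":10,"hand":0},{"dx":0,"dy":0,"dz":0,"wx":0,"wy":0,"wz":10,"hand":0},{"dx":0,"dy":0,"dz":0,"wx":0,"wy":0,"wz":10,"hand":0},{"dx":0,"dy":17,"dz":40,"wx":0,"wy":0,"wz":0,"hand":0},{"dx":0,"dy":0,"dz":40,"wx":0,"wy":0,"wz":0,"hand":0},{"dx":0,"dy":0,"dz":12,"wx":0,"wy":0,"wz":0,"hand":0},{"dx":0,"dy":0,"dz":0,"wx":0,"wy":0,"wz":0,"hand":0}]' && python3 -m crank '[{"dx":0,"dy":0,"dz":6,"wx":0,"wy":0,"wz":0,"hand":0},{"dx":0,"dy":0,"dz":5,"wx":0,"wy":0,"wz":0,"hand":0},{"dx":0,"dy":0,"dz":0,"wx":0,"wy":0,"wz":0,"hand":0}]'
python3 z.py z6
```

```text
time_s: 7.38
tcp_pos: [0.4697, 0.0567, 0.0916]
eef_rot: [180.0, -0.0, -90.7]
contact_force: [0.7, 0.1, 0.7]
gripper_width: 0.0006
time_s: 7.75
tcp_pos: [0.4696, 0.0568, 0.0806]
eef_rot: [-180.0, 0.0, -90.7]
contact_force: [-0.2, -0.7, -0.4]
gripper_width: 0.0006
[0.4696 0.0568 0.0806] [-0.2 -0.7 -0.4] 7.75
```

View pics/z6.png

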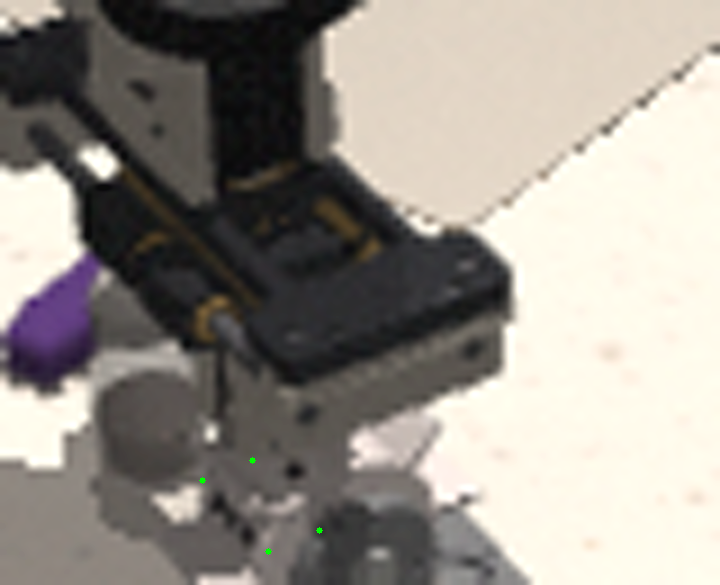

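```bash
python3 -m crank '[{"dx":0,"dy":-8,"dz":0,"wx":0,"wy":0,"wz":0,"hand":0},{"dx":0,"dy":-7,"dz":0,"wx":0,"wy":0,"wz":0,"hand":0},{"dx":0,"dy":0,"dz":0,"wx":0,"wy":0,"wz":0,"hand":0}]'
python3 z.py z7; python3 look.py s7
```

```text
time_s: 8.18
tcp_pos: [0.4852, 0.0567, 0.0805]
eef_rot: [180.0, -0.0, -90.7]
contact_force: [-0.6, -0.1, 0.1]
gripper_width: 0.0002
[0.4852 0.0567 0.0805] [-0.6 -0.1  0.1] 8.175
```

View pics/z7.png

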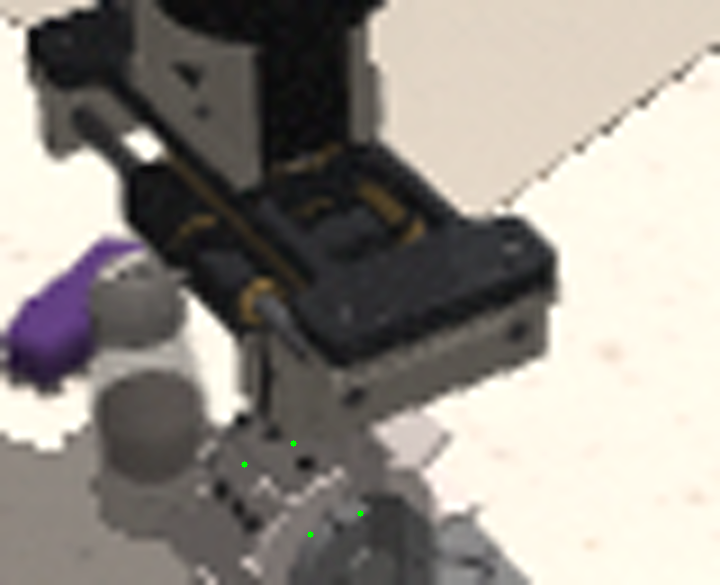

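The wheel has begun to lean: the front rib's corner moved from (437,425) to (448,437). I'll keep pushing.

```bash
python3 -m crank '[{"dx":0,"dy":-6,"dz":0,"wx":0,"wy":0,"wz":0,"hand":0},{"dx":0,"dy":-5,"dz":0,"wx":0,"wy":0,"wz":0,"hand":0},{"dx":0,"dy":0,"dz":0,"wx":0,"wy":0,"wz":0,"hand":0}]'
python3 z.py z8
```

```text
time_s: 8.65
tcp_pos: [0.4963, 0.0566, 0.0806]
eef_rot: [-180.0, -0.0, -90.6]
contact_force: [-0.3, 0.3, 0.0]
gripper_width: 0.0003
[0.4963 0.0566 0.0806] [-0.3  0.3  0. ] 8.65
```

View pics/z8.png

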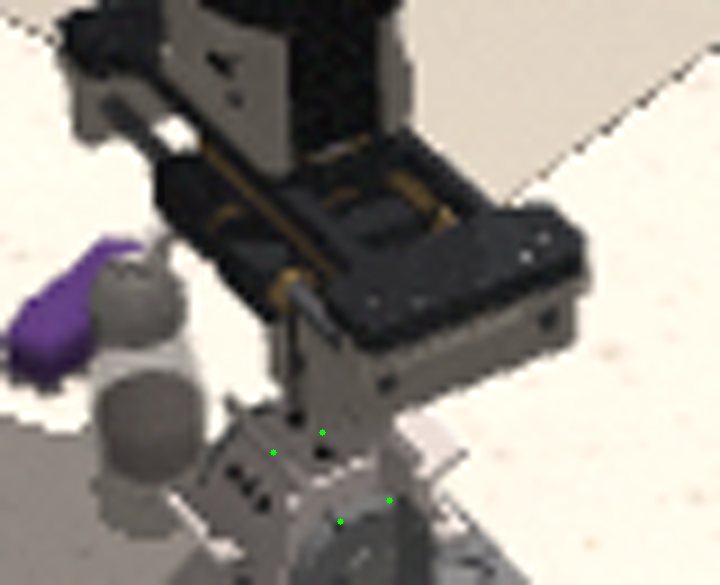

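Leaned about 20°, and the three-dot face is coming up around (250,485). A little more should do it.

```bash
python3 -m crank '[{"dx":0,"dy":-3,"dz":0,"wx":0,"wy":0,"wz":0,"hand":0},{"dx":0,"dy":-3,"dz":0,"wx":0,"wy":0,"wz":0,"hand":0},{"dx":0,"dy":0,"dz":0,"wx":0,"wy":0,"wz":0,"hand":0}]'
python3 z.py z9
```

```text
time_s: 9.07
tcp_pos: [0.5022, 0.0566, 0.0807]
eef_rot: [-180.0, 0.0, -90.6]
contact_force: [0.4, -0.2, -0.1]
gripper_width: 0.0004
[0.5022 0.0566 0.0807] [ 0.4 -0.2 -0.1] 9.075
```

View pics/z9.png

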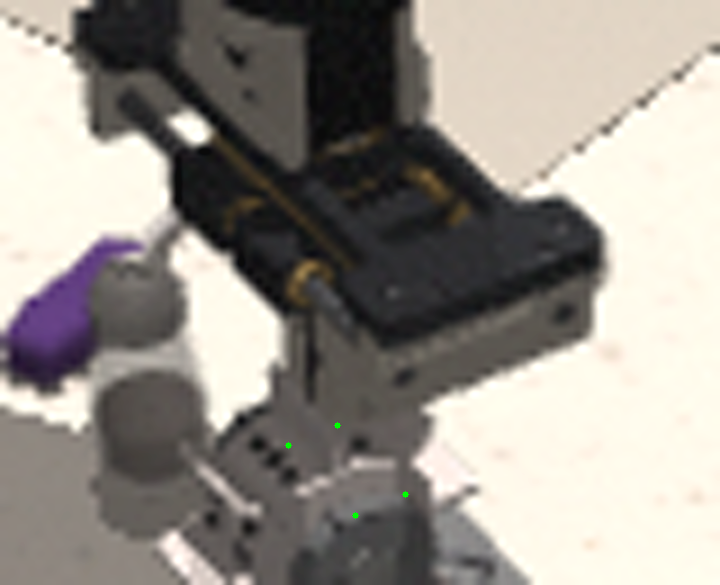

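It snapped: the next rib stands at about (285,370) and the three-dot face is up. Lift, go back, check.

```bash
python3 -m crank '[{"dx":0,"dy":0,"dz":-20,"wx":0,"wy":0,"wz":0,"hand":0},{"dx":0,"dy":0,"dz":-25,"wx":0,"wy":0,"wz":0,"hand":0},{"dx":0,"dy":33,"dz":0,"wx":0,"wy":0,"wz":0,"hand":0},{"dx":0,"dy":0,"dz":0,"wx":0,"wy":0,"wz":0,"hand":0}]'
python3 z.py z10
```

```text
time_s: 9.62
tcp_pos: [0.467, 0.0566, 0.1259]
eef_rot: [180.0, 0.0, -90.6]
contact_force: [-0.2, -0.6, 1.1]
gripper_width: 0.0004
[0.467  0.0566 0.1259] [-0.2 -0.6  1.1] 9.625
```

View pics/z10.png

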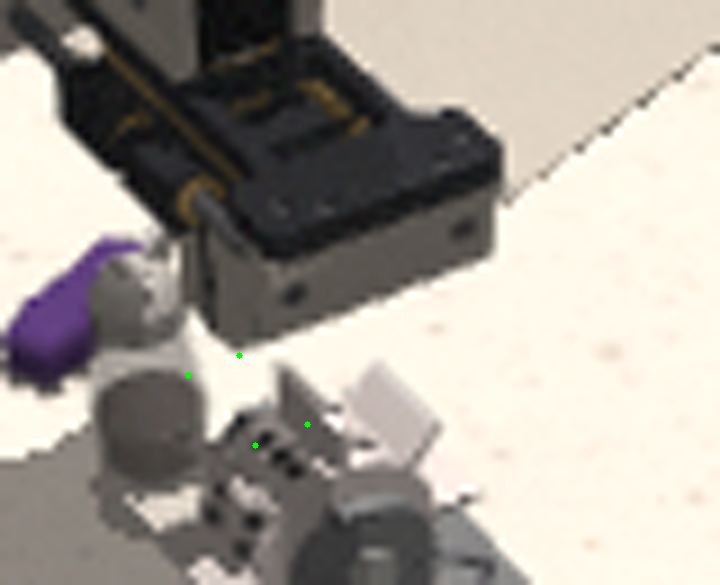

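Three dots now, and the counter hasn't moved: the rib is at (285,365) as before. Same stroke again.

```bash
python3 -m crank '[{"dx":0,"dy":-2,"dz":25,"wx":0,"wy":0,"wz":0,"hand":0},{"dx":0,"dy":0,"dz":20,"wx":0,"wy":0,"wz":0,"hand":0},{"dx":0,"dy":-8,"dz":0,"wx":0,"wy":0,"wz":0,"hand":0},{"dx":0,"dy":-7,"dz":0,"wx":0,"wy":0,"wz":0,"hand":0},{"dx":0,"dy":-6,"dz":0,"wx":0,"wy":0,"wz":0,"hand":0},{"dx":0,"dy":-5,"dz":0,"wx":0,"wy":0,"wz":0,"hand":0},{"dx":0,"dy":-3,"dz":0,"wx":0,"wy":0,"wz":0,"hand":0},{"dx":0,"dy":-3,"dz":0,"wx":0,"wy":0,"wz":0,"hand":0},{"dx":0,"dy":0,"dz":0,"wx":0,"wy":0,"wz":0,"hand":0}]'
python3 z.py z11
```

```text
time_s: 10.8
tcp_pos: [0.5034, 0.0567, 0.0808]
eef_rot: [-179.9, 0.0, -90.6]
contact_force: [2.9, -0.4, -0.1]
gripper_width: 0.0007
[0.5034 0.0567 0.0808] [ 2.9 -0.4 -0.1] 10.8
```

View pics/z11.png

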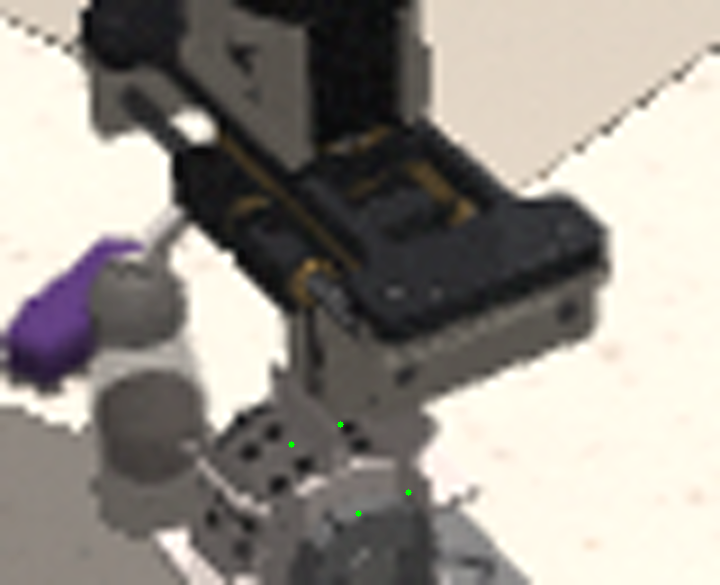

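Four dots. Lift, return, check.

```bash
python3 -m crank '[{"dx":0,"dy":0,"dz":-20,"wx":0,"wy":0,"wz":0,"hand":0},{"dx":0,"dy":0,"dz":-25,"wx":0,"wy":0,"wz":0,"hand":0},{"dx":0,"dy":33,"dz":0,"wx":0,"wy":0,"wz":0,"hand":0},{"dx":0,"dy":0,"dz":0,"wx":0,"wy":0,"wz":0,"hand":0}]'
python3 z.py z12
```

```text
time_s: 11.35
tcp_pos: [0.4678, 0.0566, 0.1259]
eef_rot: [180.0, 0.0, -90.6]
contact_force: [-0.1, 0.2, -0.7]
gripper_width: 0.0004
[0.4678 0.0566 0.1259] [-0.1  0.2 -0.7] 11.35
```

View pics/z12.png

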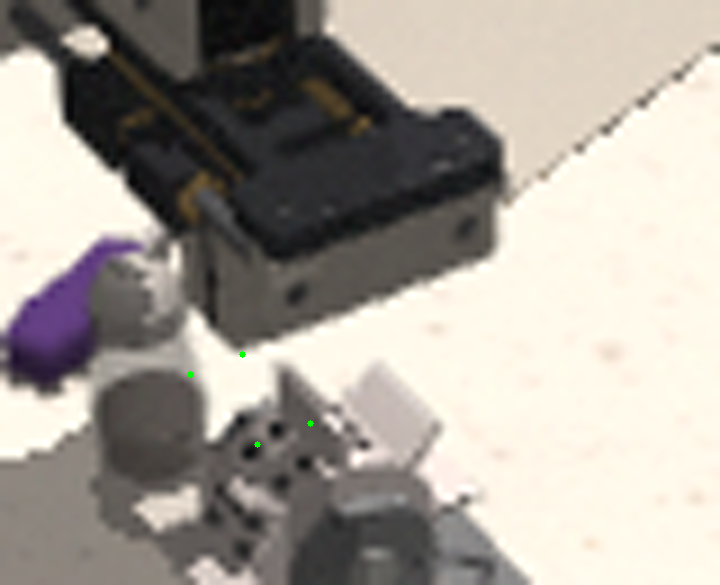

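Four dots, rib upright, same place. One last stroke, then lift.

```bash
python3 -m crank '[{"dx":0,"dy":-2,"dz":25,"wx":0,"wy":0,"wz":0,"hand":0},{"dx":0,"dy":0,"dz":20,"wx":0,"wy":0,"wz":0,"hand":0},{"dx":0,"dy":-8,"dz":0,"wx":0,"wy":0,"wz":0,"hand":0},{"dx":0,"dy":-7,"dz":0,"wx":0,"wy":0,"wz":0,"hand":0},{"dx":0,"dy":-6,"dz":0,"wx":0,"wy":0,"wz":0,"hand":0},{"dx":0,"dy":-5,"dz":0,"wx":0,"wy":0,"wz":0,"hand":0},{"dx":0,"dy":-3,"dz":0,"wx":0,"wy":0,"wz":0,"hand":0},{"dx":0,"dy":-2,"dz":0,"wx":0,"wy":0,"wz":0,"hand":0},{"dx":0,"dy":0,"dz":0,"wx":0,"wy":0,"wz":0,"hand":0}]'
python3 z.py z13
```

```text
time_s: 12.52
tcp_pos: [0.5033, 0.0566, 0.0809]
eef_rot: [-179.9, 0.0, -90.6]
contact_force: [1.0, -0.3, -0.7]
gripper_width: 0.0002
[0.5033 0.0566 0.0809] [ 1.  -0.3 -0.7] 12.525
```

View pics/z13.png

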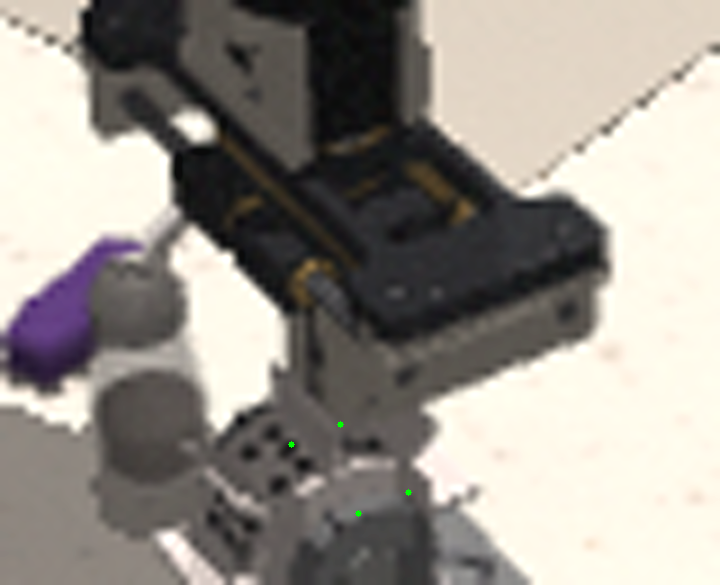

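It has snapped to what looks like five. Now lift well clear and back away for an unobstructed look from both cameras.

```bash
python3 -m crank '[{"dx":0,"dy":0,"dz":-20,"wx":0,"wy":0,"wz":0,"hand":0},{"dx":0,"dy":0,"dz":-30,"wx":0,"wy":0,"wz":0,"hand":0},{"dx":0,"dy":0,"dz":-60,"wx":0,"wy":0,"wz":0,"hand":0},{"dx":-50,"dy":10,"dz":-20,"wx":0,"wy":0,"wz":0,"hand":0},{"dx":-50,"dy":10,"dz":0,"wx":0,"wy":0,"wz":0,"hand":0},{"dx":-50,"dy":10,"dz":0,"wx":0,"wy":0,"wz":0,"hand":0},{"dx":-50,"dy":10,"dz":0,"wx":0,"wy":0,"wz":0,"hand":0},{"dx":-50,"dy":10,"dz":0,"wx":0,"wy":0,"wz":0,"hand":0},{"dx":-50,"dy":10,"dz":0,"wx":0,"wy":0,"wz":0,"hand":0},{"dx":0,"dy":0,"dz":0,"wx":0,"wy":0,"wz":0,"hand":0}]'
python3 - <<'E'
from fit import *
for c in("side","top"):
    im=optics.capture(c); cv2.imwrite(f"pics/{c}9.png",im)
    r=finder.masks_of("tally_counter",c); m=r[0]["mask"].astype(np.float32); v,f=fit({c:m},[.49,.05,0.]); print(c,v.round(4),f)
a=cv2.imread("pics/side9.png");b=cv2.imread("pics/top9.png")
u=cv2.resize(a[155:220,195:265],(520,483),interpolation=cv2.INTER_CUBIC);w=cv2.resize(b[170:245,205:245],None,fx=6.44,fy=6.44,interpolation=cv2.INTER_CUBIC)
cv2.imwrite("pics/fin.png",np.hstack([u,w[:483]])) if w.shape[0]==483 else print(w.shape)
a0=cv2.imread("pics/side0.png");b0=cv2.imread("pics/top0.png")
d=lambda p,q:cv2.resize(np.clip(cv2.absdiff(p,q).astype(int)*2,0,255).astype(np.uint8),(400,300))
cv2.imwrite("pics/diff.png",np.hstack([d(a,a0),d(b,b0)]))
E
```

```text
time_s: 13.82
tcp_pos: [0.4449, 0.3598, 0.2098]
eef_rot: [180.0, -0.0, -90.5]
contact_force: [0.3, -0.4, 0.2]
gripper_width: 0.0003
side [ 0.4915  0.0586 -0.0054] 0.06469929963350296
top [ 0.4923  0.0568 -0.0105] 0.03623134270310402
```

View pics/fin.png

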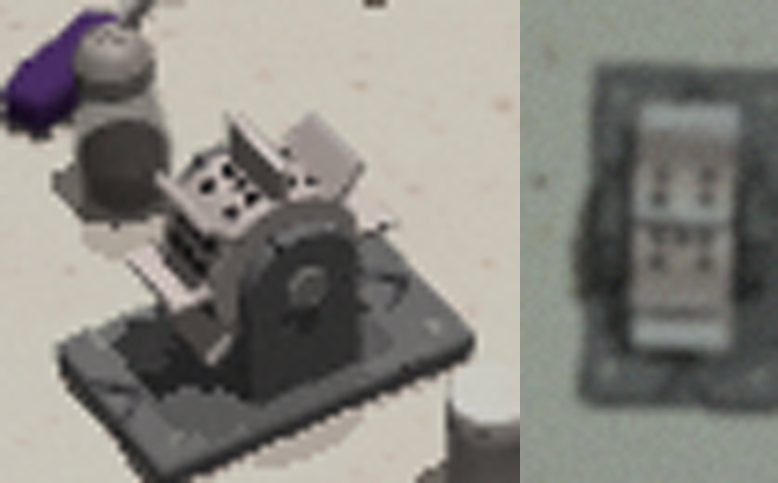

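View pics/diff.png

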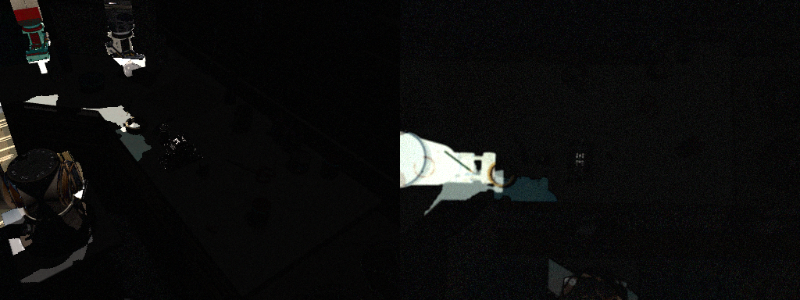

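The side view shows five dots (2-1-2) on the reading face, about (225,210) in the crop. In both views the face ahead has four, and the rib is upright. In the picture differences only the dots, the arm and its shadow changed.

```bash
python3 -c "
from plant import order,get_state
print(order.close_job(),get_state()['time_s'])"
```

```text
the job is handed in; nothing more can be done
the job is handed in; nothing more can be done
```

The tally counter now reads five. It started at two dots, and I gave it three forward flicks with the closed fingertips, lifting after each one. I handed the job in at about 14 s.

**Last checks:** The side view shows five dots on the reading face with the rib upright; the top view agrees, though its dots are less sharp. Both views show four dots on the face ahead. The refitted counter pose agrees with the first fit to about 1–2 mm. Picture differences show no bystander moved, except the tape, which the arm partly hid from the top camera. Forces read between moves stayed under about 3 N.

**What disagreed:**
- **Tip height:** In the side picture the real fingertip sat about 30 mm higher than the reported TCP. A first trial push at the reported height touched nothing, so I corrected for the offset.
- **Detection:** The trained networks' jam jar and tape points were doubtful, and I did not use them.

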